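Read a remote's code and hold it down in the sprung programming cradle

ROBOT

A 6-joint arm with a two-finger parallel gripper is mounted at the origin on a cart in front of the work surface, level with it; the furniture and walls round the work are solid. World frame = base frame: x ahead of the robot, y to its left, z up, the work surface at z = 0. Lengths are in m, angles in degrees, forces in N, time in s.
With the tool pointing down it reaches from about 0.3 to 0.75 m from the base axis. Payload 8.5 kg.
Tool frame: the origin (TCP) lies midway between the tips of the shut fingers; the grasp point (between the pads) lies manip.grip_depth behind it (manip.grip_depth is the distance from the TCP to the grasp point, in m); z points along the fingers, y is the line along which they close (so a half turn about z gives the same grasp; the last joint's range is limited). The gripper opens to 88 mm and grips with 3 to 60 N. Pads are 18 mm wide; open, the fingers measure 123 mm over their backs; the gripper's body (75 mm by 187 mm) begins 45 mm behind the grasp point.
Start: joints at [-85.273, 21.807, 74.336, -0, 83.858, -12.336], TCP at [0.161, -0.526, 0.239] pointing down, gripper open.
Joint ranges: [-178.18, 178.18], [-50.72, 133.34], [12.68, 142.11], [-81.47, 261.47], [9.98, 163.14], [-165.26, 165.26]. Speed limits (degrees/s): [136.94, 136.94, 180, 180, 180, 180].

INTERFACE

Orientations are given as [roll, pitch, yaw] about the fixed x, y, z axes, in that order (R = Rz(yaw) Ry(pitch) Rx(roll)).
In Python, from cell import manip gives the robot as it stands. The module is installed in compiled form; this text tells all that it offers.
- The arm moves only by the shell command python3 -m pendant 'ROWS' [OPENING] [FORCE]. ROWS is JSON, a list of rows, each an object of numbers: "x", "y", "z": the shift along the tool's x, y, z in mm; "roll": the turn about the tool's z in rad. A call has 1 to 12 rows; each row is the pose to reach, as a shift and turn from the pose commanded when the call began, along the tool's axes at that moment; what a row does not reach only later rows make up. A row lasts 1/12 s, in which the tool goes at most 41.7 mm and 7.16 degrees, less where a joint would pass 70% of its speed; a pose out of reach is approached as far as the arm can. A call with a gripper value outside its range is refused whole. OPENING is the opening, from 0 (shut) to 1 (fully open), set as the call begins (- or left out, the last holds). The fingers move at their own pace and stop on an object; FORCE is the grip in N (left out, the last holds). Time passes only in rows, so rows that repeat a pose let the fingers close. It gives the time, the measured TCP pose, the force, the opening and the grip force at its end, in the units of the state.
- manip.get_state(): the state, without advancing time (a new reading comes with each control period).
- manip.get_image(name): name is "scene" or "top" or "wrist"; returns the picture (384x512x3 uint8, red, green, blue); there is no depth.
- manip.get_calibration(name): a dict with "intrinsics" (3x3 intrinsics, pixels), "D" ([k1, k2, p1, p2, k3] as OpenCV has them; the pictures are not rectified), "position" and "attitude" of the camera in the world. Camera axes: x right, y down, z forward; pixel columns grow to the right and rows downward; lengths in m; the calibration is good to about 2 mm. A picture is of the moment at which its call begins: read the wrist's pose just before it. get_calibration takes no time and is no camera call; for the wrist camera it gives the pose at the moment of the call.
- manip.close_job(): hands the job in; it is judged then, once.
The state is a dict: "t": time; "qpos": joint angles; "qd": joint speeds; "tau": joint torques, N m; "ee_pos": TCP position; "eef_rot": TCP orientation; "wrist_force": force on the tool from outside, world axes, zero at the start; "moment": the same for the moment, N m; "grip_width": finger opening in m; "grasp_force": force on a finger pad.
Only numpy, scipy, OpenCV 4.12 (cv2) and the standard library are available. Lean on these libraries where they do the work, as an engineer would, in place of code of your own. Each camera call takes 0.05 s, during which the arm holds its last target. There are 200 camera calls.

TASK

Program the white remote: pick it up and hold it still and upright, red foot down, about 5 cm above the middle of the window of the grey round code reader for about two seconds, so that its code is read. Then set its red foot squarely into the pocket of the blue spring cradle and press the sprung seat down until the orange pointer stands in the green band of the scale, never into the red; the seat springs back, so keep it there for three seconds and finish while still gripping the remote and holding it down in the green band. Leave the other things on the bench where they are.

Things in the scene. Friction and masses are not known exactly. Their poses are not given: they have to be found in the camera images.
- white_remote: White handheld remote standing upright on its red foot, about 0.14 kg, 120 mm tall. Foot 40 x 56 mm (x by y), 16 mm high. The white body above it is about 34 mm (x) by 50 mm (y), tapering to a rounded top. Origin: centre of the foot's underside; z up through its top.
- code_reader: Grey round reader puck on the bench, fixed, 92 mm across and 24 mm high, its round window in the middle of its top. Origin: centre of its underside.
- reader_window (a point): Centre of the reader's window, which looks straight up, 23.5 mm above the bench. The code is read when the remote, gripped and upright, has the centre of its underside within 15 mm sideways of this point and 30 to 75 mm above it, still.
- cradle: Blue spring cradle, fixed to the bench, base 96 x 126 mm (x by y), 25 mm high, with a white upright scale plate (up to 68 mm above the bench) at its front left corner (-x, +y). A black sprung seat stands over its middle. Origin: centre of its underside. Its yaw is also the yaw of the seat.
- cradle_seat (a joint): Travel of the sprung seat straight down, m: 0 at rest, 0.020 at its stop. A spring pushes it up: about 3 N to start it, 0.6 N more per mm (about 9 N in mid band), so the remote's weight alone does not move it. The orange pointer on the seat is in the green band from 0.0075 to 0.0145 (middle 0.011); red from 0.018.
- seat_floor (a point): Centre of the floor of the seat's pocket; moves with the seat, 55 mm above the bench at rest. The pocket is 50 x 66 mm (x by y of the cradle) with a rim 5 mm thick that stands 6 mm above the floor; the remote's foot goes in either way round.
- the_hand_press: Obstacle: grey hand press fixed at the far left of the bench, 175 mm high, which ends about 100 mm to the right (-y) of its origin; its lever with a black grip slants up out over the bench's front edge toward the robot, the grip's end about 160 mm nearer the robot, 110 mm further left and 335 mm above the bench: go round it. Origin: on the bench at its front edge.
- cylinder_nickel: Bystander: nickel lock cylinder lying on the bench, 33 x 67 x 17 mm. Origin: centre of its underside.
- glue_pen: Bystander: orange, red and black glue pen lying on the bench, 19 x 110 x 19 mm. Origin: centre of its underside.
- padlock_blue: Bystander: blue padlock lying flat, 59 x 40 x 15 mm. Origin: centre of its underside.
- mug: Bystander: white mug, 86 mm tall, 115 mm long over its handle. Origin: under the middle of that length, at its underside.
- parts_box_1: Bystander: small blue carton, 50 x 66 x 55 mm. Origin: centre of its underside.
There are look-alikes about, which are no part of the job. What is shaped like the white_remote but pink is not meant.

How it is judged (in metres and radians):
On the way, in this order (a step that is already met when the one before it is completed fails the run):
1. the gripped remote is held still and upright over the reader window: within 15 mm of its centre, its underside 30 to 75 mm above it, tilted less than 0.2 rad, for 1 s (horizontal distance between white_remote and reader_window below 0.015 m and z of white_remote in the frame of reader_window between 0.03 and 0.075 m and angle between white_remote's own z axis and vertical below 0.2 rad and linear speed of white_remote below 0.03 m/s and contact force between the fingers and white_remote above 1 N), for 1 s.
2. the gripped remote, its foot down in the pocket, holds the seat in the green band (7.5 to 14.5 mm) for 2 s (value of joint cradle_seat between 0.0075 and 0.0145 m and horizontal distance between white_remote and seat_floor below 0.01 m and z of white_remote in the frame of seat_floor below 0.004 m and angle between white_remote's own z axis and vertical below 0.15 rad and contact force between the fingers and white_remote above 1 N), for 2 s.
At the end, for the whole second after the job is handed in: Finishes holding: the gripped remote stands upright (0.15 rad), foot on the pocket floor (within 10 mm of centre, under 4 mm off it), and keeps the seat 7.5 to 14.5 mm down, still, with over 4 N; the robot touches the remote, not the cradle (all of step 2 and contact force between white_remote and cradle above 4 N and contact force between each of the arm, the fingers and cradle below 0.5 N and linear speed of white_remote below 0.02 m/s); the arm keeps its last pose, push and grip.
It fails at once if the seat is pressed into the red (18 mm) (value of joint cradle_seat above 0.018 m).
It fails at once if a bystander (lock cylinder, glue pen, padlock, mug, carton) is moved more than 25 mm (distance of any of cylinder_nickel, glue_pen, padlock_blue, mug, parts_box_1 from where it was at the start of the episode above 0.025 m).
It also fails if it takes over 66 s, if anything falls off the work surface, if the arm or the gripper's body presses on something with over 40 N, if the wrist force passes 120 N, or if a joint passes its speed limit or range.

## Working session

There is one attempt and no reset: what is moved stays moved. The work goes in short steps, Python scripts to look and compute and a shell command to move; the robot and the scene stay as the last step left them, time stands still between calls to the robot, and variables do not carry over. Pictures are saved under pics/ and viewed, at most 13 in all, crops included, and the job is handed in when it is done.

```bash
mkdir -p pics; cat > h.py <<'E'
import numpy as np, cv2
from cell import manip
from scipy.spatial.transform import Rotation as R
def grab(n):
    c=manip.get_calibration(n); im=manip.get_image(n); return im,c
def save(im,n): cv2.imwrite('pics/'+n,cv2.cvtColor(im,cv2.COLOR_RGB2BGR))
def rot(c):
    a=np.array(c['attitude'],float)
    if a.shape==(3,3): return a
    return R.from_euler('xyz',a,degrees=True).as_matrix() if a.size==3 else R.from_quat(a).as_matrix()
def cast(c,uv,z):
    uv=np.array(uv,float).reshape(-1,1,2)
    p=cv2.undistortPoints(uv,np.array(c['intrinsics'],float),np.array(c['D'],float)).reshape(-1,2)
    d=np.c_[p,np.ones(len(p))]@rot(c).T
    o=np.array(c['position']); s=(z-o[2])/d[:,2]
    return o+d*s[:,None]
E
python3 - <<'E'
from h import *
for n in('top','scene'):
    im,c=grab(n); save(im,n+'1.png'); print(n,c)
print(manip.get_state(),manip.grip_depth)
print(manip.get_calibration('wrist'))
E
```

```text
top {'intrinsics': array([[487.4145706 ,   0.        , 259.82299198],
       [  0.        , 487.4145706 , 198.75869571],
       [  0.        ,   0.        ,   1.        ]]), 'D': array([-0.09769221,  0.        ,  0.        ,  0.        ,  0.        ]), 'position': array([0.34416537, 0.07520749, 1.49833958]), 'attitude': array([-168.82572364,    0.51885314,  -90.09314344])}
scene {'intrinsics': array([[380.47170815,   0.        , 270.65963976],
       [  0.        , 380.47170815, 195.88485098],
       [  0.        ,   0.        ,   1.        ]]), 'D': array([-0.01051585,  0.        ,  0.        ,  0.        ,  0.        ]), 'position': array([-0.12185033,  0.84665665,  0.58029605]), 'attitude': array([-114.93110854,    0.93110227, -136.16674369])}
{'t': 0.1, 'qpos': array([-8.52725489e+01,  2.18350728e+01,  7.43791211e+01,  8.82252767e-04,
        8.38576630e+01, -1.23356037e+01]), 'qd': array([ 0.129596  , -0.03337834, -0.14889659,  0.04876204, -0.01248181,
       -0.115568  ]), 'tau': array([ 3.28368697e-03, -4.38650501e+01, -2.24912721e+01,  7.14455545e-02,
        3.42629885e-02, -7.36094057e-05]), 'ee_pos': array([ 0.161365  , -0.52553152,  0.23822638]), 'eef_rot': array([-1.79929989e+02, -1.62081414e-02,  1.70629500e+01]), 'wrist_force': array([0.24423024, 0.0454268 , 0.45000987]), 'moment': array([0.02464834, 0.00136895, 0.0212113 ]), 'grasp_force': 0.0, 'grip_width': 0.08822114696078265} 0.0187
{'intrinsics': array([[294.4419742 ,   0.        , 257.95833644],
       [  0.        , 294.4419742 , 189.67409421],
       [  0.        ,   0.        ,   1.        ]]), 'D': array([-0.07740578,  0.        ,  0.        ,  0.        ,  0.        ]), 'position': array([ 0.23513146, -0.50404369,  0.3834556 ]), 'attitude': array([ 1.63081335e+02,  7.68692359e-02, -7.29370156e+01])}
```

View pics/top1.png

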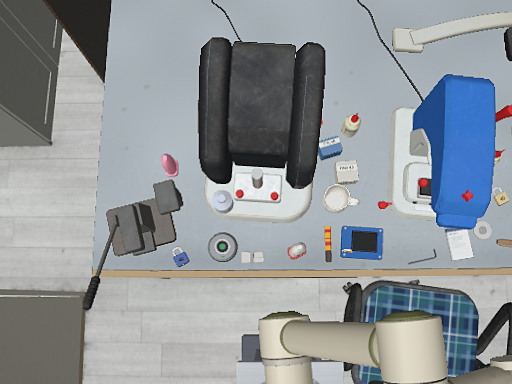

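View pics/scene1.png

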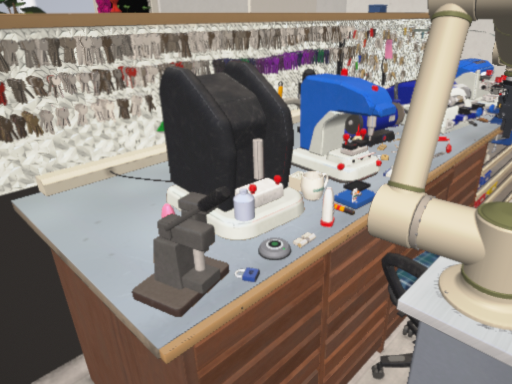

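The top view shows the reader at (222,247), the white remote with its red foot at (297,250), the pen at (327,243), and a blue thing that is probably the cradle at (362,242). The pink decoy is at (170,164). I'll zoom in to be sure.

```bash
python3 - <<'E'
from h import *
a=cv2.imread('pics/top1.png')[170:280,160:400]; b=cv2.imread('pics/scene1.png')[165:275,220:400]
a=cv2.resize(a,(654,300),interpolation=2); b=cv2.resize(b,(490,300),interpolation=2)
b=cv2.copyMakeBorder(b,0,0,0,164,0)
cv2.imwrite('pics/z1.png',np.vstack([a,b]))
_,c=None,manip.get_calibration('top')
print(cast(c,[(222,247),(297,250),(362,242),(327,243),(338,197),(181,257)],0.03).round(3))
E
```

```text
[[ 0.486  0.202  0.03 ]
 [ 0.477 -0.024  0.03 ]
 [ 0.5   -0.221  0.03 ]
 [ 0.497 -0.115  0.03 ]
 [ 0.639 -0.152  0.03 ]
 [ 0.456  0.326  0.03 ]]
```

View pics/z1.png

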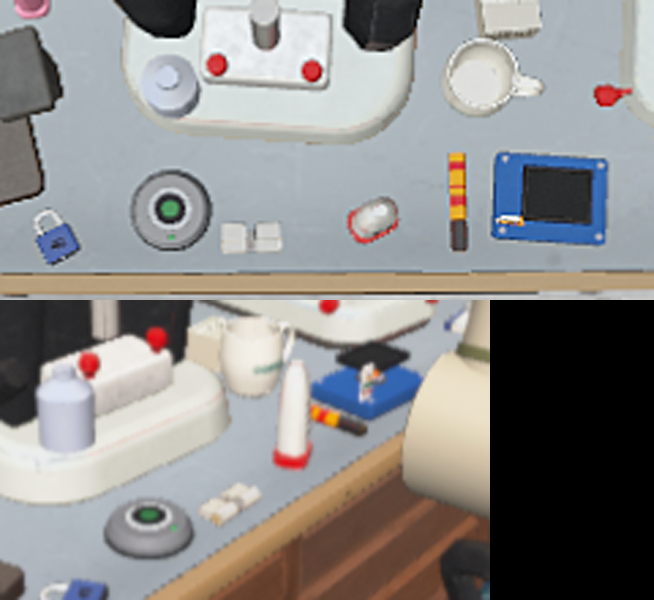

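The zoom shows the scale plate on the blue cradle's front-left corner with the black seat beside it. The red foot's long axis is turned about 30° from y. Next I'll measure these with masks.

```bash
cat >> h.py <<'E'
def hsv(im): return cv2.cvtColor(im,cv2.COLOR_RGB2HSV).astype(int)
def blob(m,near=None):
    n,l,s,ce=cv2.connectedComponentsWithStats(m.astype(np.uint8))
    i=1+(np.argmax(s[1:,4]) if near is None else np.argmin(np.hypot(*(ce[1:]-near).T)+1e3*(s[1:,4]<15)))
    return l==i
def rect(c,m,z):
    v,u=np.nonzero(m); p=cast(c,np.c_[u,v],z)[:,:2]
    (ctr,(w,h),a)=cv2.minAreaRect((p*1000).astype(np.float32))
    if w>h: w,h,a=h,w,a+90   # h long, along angle a+90
    long=(a+90+90)%180-90
    return np.round(ctr,1),round(w,1),round(h,1),'long axis dir deg',round(long,1),len(u)
def shift(target,yaw=None):
    s=manip.get_state(); Rt=R.from_euler('xyz',s['eef_rot'],degrees=True)
    d=Rt.inv().apply(np.array(target)-s['ee_pos'])*1000
    print('pos',s['ee_pos'].round(4),'rot',s['eef_rot'].round(2),'shift mm',d.round(1), 'roll rad',None if yaw is None else np.radians(s['eef_rot'][2]-yaw).round(3))
E
python3 - <<'E'
from h import *
im,c=grab('top'); H=hsv(im); h,s,v=H[...,0],H[...,1],H[...,2]
red=((h<8)|(h>172))&(s>110)
m=np.zeros(red.shape,bool); m[235:265,280:312]=1
print('foot',rect(c,red&m,0.008))
m[:]=0; m[215:270,335:390]=1
print('base',rect(c,blob((h>100)&(h<125)&(s>100)&m),0.025))
print('seat',rect(c,blob((v<70)&m),0.061))
m[:]=0; m[235:260,210:235]=1
print('win',rect(c,blob((h>50)&(h<90)&(s>90)&m),0.0235))
shift((0.40,-0.24,0.24),10)
shift((0.40,-0.05,0.24),30)
E
```

```text
foot (array([467.1, -22.1]), 29.6, 53.0, 'long axis dir deg', 82.6, 41)
base (array([ 499.2, -219.9]), 95.8, 126.6, 'long axis dir deg', 86.0, 738)
seat (array([ 499.1, -220.1]), 59.0, 74.6, 'long axis dir deg', 86.1, 495)
win (array([491.4, 203.1]), 15.2, 18.3, 'long axis dir deg', 89.9, 32)
pos [ 0.1614 -0.5256  0.2383] rot [-1.7994e+02 -1.0000e-02  1.7060e+01] shift mm [ 311.9 -203.    -1.4] roll rad 0.123
pos [ 0.1614 -0.5256  0.2383] rot [-1.7994e+02 -1.0000e-02  1.7060e+01] shift mm [ 367.7 -384.6   -1.2] roll rad -0.226
```

```bash
python3 -m pendant '[{"x":14,"y":-12,"z":-3,"roll":-0.05},{"x":42,"y":-37,"z":-6,"roll":-0.15},{"x":70,"y":-62,"z":-10,"roll":-0.25},{"x":98,"y":-87,"z":-15,"roll":-0.35},{"x":126,"y":-112,"z":-20,"roll":-0.45},{"x":154,"y":-137,"z":-25,"roll":-0.55},{"x":182,"y":-162,"z":-30,"roll":-0.65},{"x":210,"y":-187,"z":-30,"roll":-0.75},{"x":238,"y":-212,"z":-30,"roll":-0.85},{"x":266,"y":-237,"z":-30,"roll":-0.95},{"x":285,"y":-254,"z":-30,"roll":-1.02},{"x":295,"y":-262,"z":-30,"roll":-1.05}]' 1
python3 - <<'E'
from h import *
shift((0.467,-0.022,0.27),120)
E
```

```text
t: 1.15
ee_pos: [0.3673, -0.186, 0.2688]
eef_rot: [180.0, -0.0, 77.6]
wrist_force: [1.2, -0.1, -0.4]
grip_width: 0.0878
grasp_force: 0.0
pos [ 0.3673 -0.186   0.2688] rot [ 1.7999e+02 -3.0000e-02  7.7590e+01] shift mm [181.6  62.1  -1.1] roll rad -0.74
```

```bash
python3 -m pendant '[{"x":10,"y":4,"roll":-0.04},{"x":30,"y":10,"roll":-0.13},{"x":50,"y":17,"roll":-0.23},{"x":75,"y":26,"roll":-0.33},{"x":100,"y":34,"roll":-0.43},{"x":125,"y":43,"roll":-0.53},{"x":150,"y":52,"roll":-0.63},{"x":168,"y":58,"roll":-0.7},{"x":178,"y":61,"roll":-0.73},{"x":181,"y":62,"roll":-0.74},{"x":181,"y":62,"roll":-0.74},{"x":181,"y":62,"roll":-0.74}]'
python3 - <<'E'
from h import *
im,c=grab('wrist'); save(im,'w1.png'); print(c['position'],c['attitude'])
shift((0.467,-0.022,0.27),120)
E
```

```text
[ 0.38524314 -0.11299675  0.41406501] [ 1.63102057e+02  2.31443361e-04 -1.24092490e+01]
pos [ 0.3677 -0.1857  0.2688] rot [ 1.7998e+02 -5.0000e-02  7.7620e+01] shift mm [181.2  61.9  -1. ] roll rad -0.74$[0]: bad value
```

View pics/w1.png

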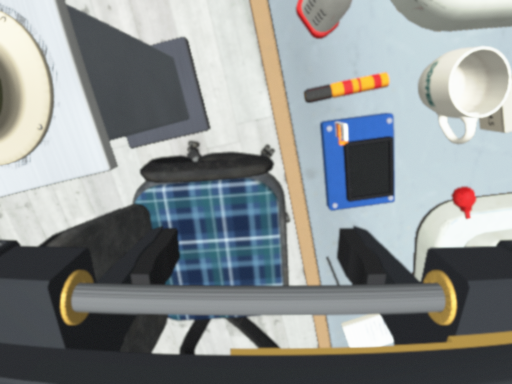

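The move was refused because every row needs a z value. The picture still helps: it shows the cradle at (359,160), the pen at (347,87) and the remote's foot cut off at (320,15). I'll send the move again with z included.

```bash
python3 -m pendant '[{"x":10,"y":4,"z":0,"roll":-0.04},{"x":30,"y":10,"z":0,"roll":-0.13},{"x":50,"y":17,"z":0,"roll":-0.23},{"x":75,"y":26,"z":0,"roll":-0.33},{"x":100,"y":34,"z":0,"roll":-0.43},{"x":125,"y":43,"z":0,"roll":-0.53},{"x":150,"y":52,"z":0,"roll":-0.63},{"x":168,"y":58,"z":0,"roll":-0.7},{"x":178,"y":61,"z":0,"roll":-0.73},{"x":181,"y":62,"z":0,"roll":-0.74},{"x":181,"y":62,"z":0,"roll":-0.74},{"x":181,"y":62,"z":0,"roll":-0.74}]'
python3 - <<'E'
from h import *
im,c=grab('wrist'); save(im,'w2.png'); print(c['position'],c['attitude'])
w=cv2.imread('pics/w1.png')[...,::-1].copy()
c1=dict(c,position=[0.38524314,-0.11299675,0.41406501],attitude=[163.102057,0.00023,-12.409249])
H=hsv(w);h,s,v=H[...,0],H[...,1],H[...,2]
m=np.zeros(h.shape,bool); m[100:215,315:400]=1
print('base',rect(c1,blob((h>100)&(h<125)&(s>100)&m),0.025))
print('seat',rect(c1,blob((v<70)&m),0.061))
shift((0.467,-0.022,0.27),120)
E
```

```text
t: 2.2
ee_pos: [0.4667, -0.0267, 0.2687]
eef_rot: [-180.0, -0.0, 119.5]
wrist_force: [-0.1, 1.1, -0.2]
grip_width: 0.0883
grasp_force: 0.0
[0.43148579 0.03841149 0.41389202] [1.63075078e+02 2.48752324e-02 2.94925992e+01]
base (array([ 501.8, -221.1]), 96.0, 124.3, 'long axis dir deg', 85.7, 3051)
seat (array([ 502.4, -221.4]), 58.9, 73.6, 'long axis dir deg', 85.9, 2672)
pos [ 0.4667 -0.0268  0.2687] rot [-179.98    0.    119.48] shift mm [ 4.   2.7 -1.3] roll rad -0.009
```

View pics/w2.png

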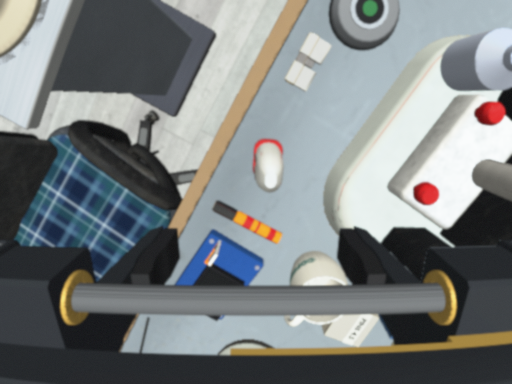

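This view shows the remote upright, red foot edge at about (268,145) and top at about (268,183), long axis nearly along the image's vertical. The reader window is at (370,8). Next I'll fit the foot and the window.

```bash
python3 - <<'E'
from h import *
im,c=grab('wrist'); H=hsv(im);h,s,v=H[...,0],H[...,1],H[...,2]
red=((h<8)|(h>172))&(s>110); m=np.zeros(h.shape,bool); m[125:205,240:300]=1
r=blob(red&m); vv,uu=np.nonzero(r); print(uu.min(),uu.max(),vv.min(),vv.max(),r.sum())
for row in range(vv.min(),vv.max()+1,3):
    q=uu[vv==row]; print(row,q.min(),q.max(),len(q))
for z in(0,0.016):
  p=cast(c,np.c_[uu,vv],z)[:,:2]*1000
  print(z,rect(c,r,z))
m[:]=0;m[:24,355:385]=1
print('win',rect(c,blob((h>50)&(h<90)&(s>90)&m),0.0235))
it,ct=grab('top')
# top tip: white body mask in both views -> body centroid rays
w=(s<40)&(v>170); m[:]=0;m[140:200,245:295]=1; w=blob(w&m); vv,uu=np.nonzero(w); print('white',uu.min(),uu.max(),vv.min(),vv.max(),rect(c,w,0.06))
E
```

```text
254 281 139 153 129
139 262 269 8
142 257 278 17
145 255 280 9
148 254 281 6
151 254 281 3
0 (array([472.5,  -8.3]), 18.9, 38.7, 'long axis dir deg', 33.8, 129)
0.016 (array([471. ,  -6.5]), 18.2, 37.2, 'long axis dir deg', 33.8, 129)
win (array([494.3, 201.7]), 18.2, 18.7, 'long axis dir deg', 31.8, 206)
white 245 294 140 199 (array([484.9, -26.6]), 62.2, 74.6, 'long axis dir deg', -60.5, 2140)
```

```bash
python3 - <<'E'
from h import *
im,c=grab('wrist'); 
a=cast(c,[(265.5,138.5)],0)[0,:2]*1000
e=cast(c,[(253.5,150),(281.5,150)],0.012)[:,:2]*1000
print('end',a.round(1),'sides',e.round(1),np.hypot(*(e[1]-e[0])).round(1),'dir',np.degrees(np.arctan2(*(e[1]-e[0])[::-1])).round(1),'mid',e.mean(0).round(1))
for y in(116,120,124):
    y=np.radians(y); print('centre',(a-28*np.array([np.cos(y),np.sin(y)])).round(1))
save(cv2.resize(im[120:215,225:325],(600,570),interpolation=2),'z2.png')
E
```

```text
end [465.8  -1. ] sides [[458.3 -21.6]
 [491.8  -2.7]] 38.5 dir 29.5 mid [475.  -12.2]
centre [478.1 -26.2]
centre [479.8 -25.3]
centre [481.5 -24.2]
```

View pics/z2.png

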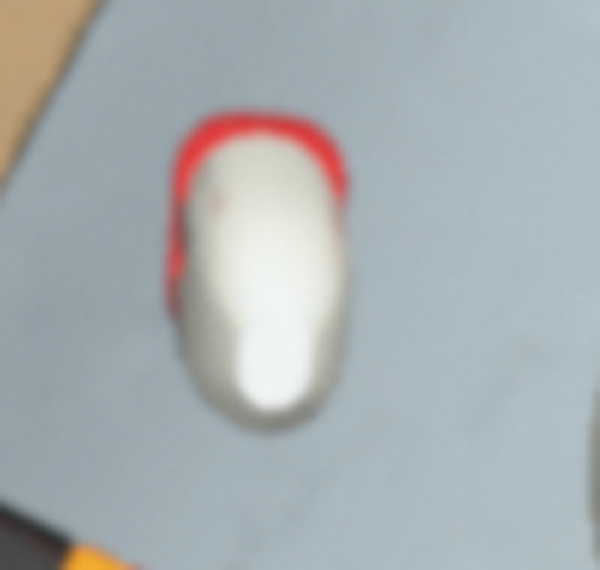

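The crop shows the remote's foot with its left edge from (173,190) to (168,310) and its end edge from (215,117) to (300,120), so it is turned slightly clockwise. I'll cast those edges to get its yaw.

```bash
python3 - <<'E'
from h import *
c=manip.get_calibration('wrist')
f=lambda x,y:(225+x/6-.4,120+y/6-.4)
P=cast(c,[f(173,195),f(167,305),f(215,115),f(300,118)],0.0)[:,:2]*1000
d=P[0]-P[1]; e=P[3]-P[2]
A=np.degrees(np.arctan2(d[1],d[0])); B=np.degrees(np.arctan2(e[1],e[0])); print('long',A,'short',B)
for y in (117,119):
    y=np.radians(y); L=np.array([np.cos(y),np.sin(y)]); S=np.array([L[1],-L[0]])
    print((((P[2]+P[3])/2@L-28)*L + ((P[0]+P[1])/2@S+20)*S).round(1))
shift((0.478,-0.026,0.20),117.5)
E
```

```text
long 116.17736223796724 short 27.551459943725394
[482.1 -24.7]
[482.  -24.8]
pos [ 0.4668 -0.0267  0.2688] rot [-1.8000e+02  1.0000e-02  1.1952e+02] shift mm [-5.  10.1 68.8] roll rad 0.035
```

```bash
python3 -m pendant '[{"x":-2,"y":4,"z":5,"roll":0.01},{"x":-4,"y":9,"z":18,"roll":0.03},{"x":-5.5,"y":12,"z":38,"roll":0.04},{"x":-5.5,"y":12,"z":60,"roll":0.04},{"x":-5.5,"y":12,"z":85,"roll":0.04},{"x":-5.5,"y":12,"z":110,"roll":0.04},{"x":-5.5,"y":12,"z":135,"roll":0.04},{"x":-5.5,"y":12,"z":160,"roll":0.04},{"x":-5.5,"y":12,"z":182,"roll":0.04},{"x":-5.5,"y":12,"z":197,"roll":0.04},{"x":-5.5,"y":12,"z":204,"roll":0.04},{"x":-5.5,"y":12,"z":206,"roll":0.04}]' 1
python3 -m pendant '[{"x":0,"y":0,"z":0,"roll":0},{"x":0,"y":0,"z":0,"roll":0},{"x":0,"y":0,"z":0,"roll":0},{"x":0,"y":0,"z":0,"roll":0},{"x":0,"y":0,"z":0,"roll":0},{"x":0,"y":0,"z":0,"roll":0},{"x":0,"y":0,"z":0,"roll":0},{"x":0,"y":0,"z":0,"roll":0},{"x":0,"y":0,"z":0,"roll":0},{"x":0,"y":0,"z":0,"roll":0},{"x":0,"y":0,"z":0,"roll":0},{"x":0,"y":0,"z":0,"roll":0}]' 0 35
```

```text
t: 3.4
ee_pos: [0.4798, -0.0248, 0.0616]
eef_rot: [-179.9, -0.1, 117.3]
wrist_force: [-0.6, 0.2, -0.3]
grip_width: 0.0883
grasp_force: 0.0
t: 4.4
ee_pos: [0.4802, -0.0248, 0.0628]
eef_rot: [180.0, -0.0, 117.3]
wrist_force: [-0.4, 0.8, 1.7]
grip_width: 0.0311
grasp_force: 35.0
```

```bash
python3 -m pendant '[{"x":0,"y":0,"z":-3,"roll":0},{"x":0,"y":0,"z":-10,"roll":0},{"x":0,"y":0,"z":-19,"roll":0},{"x":0,"y":0,"z":-29,"roll":0},{"x":0,"y":0,"z":-39,"roll":0},{"x":0,"y":0,"z":-49,"roll":0},{"x":0,"y":0,"z":-58,"roll":0},{"x":0,"y":0,"z":-66,"roll":0},{"x":0,"y":0,"z":-71,"roll":0},{"x":0,"y":0,"z":-74,"roll":0},{"x":0,"y":0,"z":-74,"roll":0},{"x":0,"y":0,"z":-74,"roll":0}]'
python3 - <<'E'
from h import *
im,c=grab('wrist'); i2,c2=grab('scene')
save(np.hstack([cv2.resize(im[150:350,100:420],(480,300)),cv2.resize(i2[150:250,280:380],(300,300),interpolation=2)]),'g1.png')
shift((0.493,0.2024,0.137),90)
E
```

```text
t: 5.4
ee_pos: [0.48, -0.0248, 0.1366]
eef_rot: [-180.0, -0.0, 117.3]
wrist_force: [0.2, -0.2, -1.7]
grip_width: 0.0317
grasp_force: 35.0
pos [ 0.4799 -0.0247  0.1363] rot [-1.7996e+02 -4.0000e-02  1.1733e+02] shift mm [195.8 115.9  -0.6] roll rad 0.477
```

View pics/g1.png

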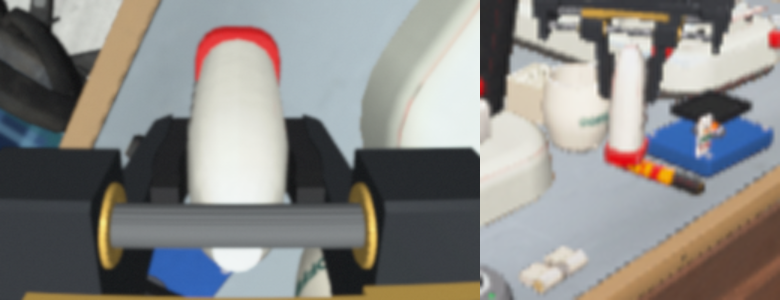

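The remote is gripped and upright, with its foot clear of the bench. I'll carry it to the reader with the gripper turned away from the bottle, and measure where the foot sits in the tool frame.

```bash
python3 -m pendant '[{"x":6,"y":3,"z":0,"roll":-0.03},{"x":20,"y":12,"z":0,"roll":-0.09},{"x":40,"y":24,"z":0,"roll":-0.17},{"x":62,"y":36,"z":0,"roll":-0.26},{"x":85,"y":50,"z":0,"roll":-0.35},{"x":108,"y":64,"z":0,"roll":-0.44},{"x":131,"y":77,"z":0,"roll":-0.53},{"x":153,"y":90,"z":0,"roll":-0.62},{"x":172,"y":102,"z":0,"roll":-0.7},{"x":186,"y":110,"z":0,"roll":-0.76},{"x":194,"y":115,"z":0,"roll":-0.79},{"x":196,"y":116,"z":0,"roll":-0.8}]'
python3 - <<'E'
from h import *
im,c=grab('wrist'); s=manip.get_state(); H=hsv(im);h,sa,v=H[...,0],H[...,1],H[...,2]
m=np.zeros(h.shape,bool); m[150:220,215:300]=1
r=blob(((h<8)|(h>172))&(sa>110)&m); vv,uu=np.nonzero(r); print(uu.min(),uu.max(),vv.min(),vv.max())
zb=s['ee_pos'][2]-0.0628
Rt=R.from_euler('xyz',s['eef_rot'],degrees=True)
p=cast(c,[(np.mean(uu[vv<vv.min()+2]),vv.min()-.5)],zb)
print('end in tool mm',(Rt.inv().apply(p-s['ee_pos'])*1000).round(1))
w=np.median(vv); p=cast(c,[(uu.min()-.5,vv.max()),(uu.max()+.5,vv.max())],zb+.008)
print('sides',(Rt.inv().apply(p-s['ee_pos'])*1000).round(1))
i2,c2=grab('scene'); save(cv2.resize(i2[130:280,180:380],(800,600),interpolation=2),'r1.png')
shift((0.493,0.2024,0.137),180)
E
```

```text
t: 6.5
ee_pos: [0.4929, 0.204, 0.1364]
eef_rot: [-180.0, -0.0, 163.4]
wrist_force: [-1.0, -0.2, -1.1]
grip_width: 0.0319
grasp_force: 35.0
230 286 168 202
end in tool mm [[27.1  0.6 62.8]]
sides [[  3.5 -19.7  54.8]
 [  3.6  21.3  54.8]]
pos [0.493  0.2026 0.1365] rot [-1.7998e+02 -3.0000e-02  1.6317e+02] shift mm [-0.  -0.2 -0.5] roll rad -0.294
```

View pics/r1.png

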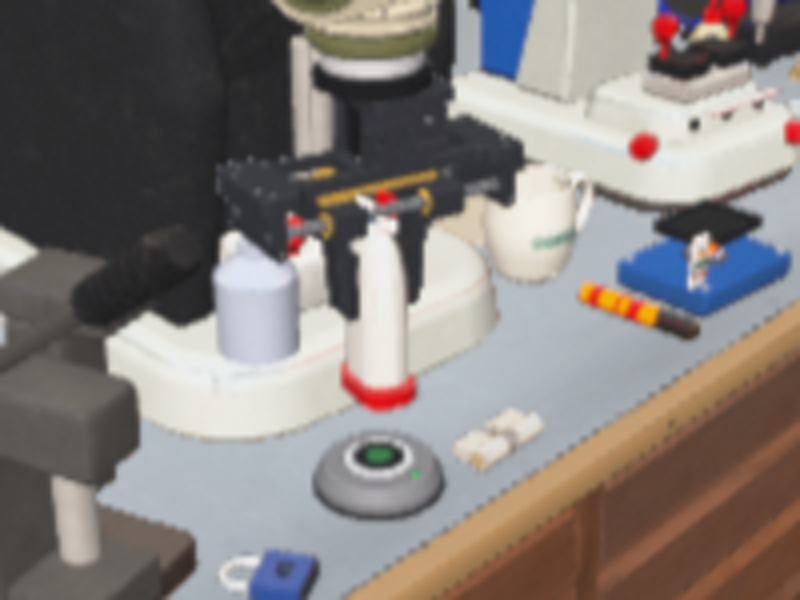

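The foot is centred under the tool to about 1 mm and hangs about 5 cm above the window. I'll hold it there for 2.5 s.

```bash
python3 -m pendant '[{"x":0,"y":0,"z":0,"roll":0},{"x":0,"y":0,"z":0,"roll":0},{"x":0,"y":0,"z":0,"roll":0},{"x":0,"y":0,"z":0,"roll":0},{"x":0,"y":0,"z":0,"roll":0},{"x":0,"y":0,"z":0,"roll":0},{"x":0,"y":0,"z":0,"roll":0},{"x":0,"y":0,"z":0,"roll":0},{"x":0,"y":0,"z":0,"roll":0},{"x":0,"y":0,"z":0,"roll":0},{"x":0,"y":0,"z":0,"roll":0},{"x":0,"y":0,"z":0,"roll":0}]'
python3 -m pendant '[{"x":0,"y":0,"z":0,"roll":0},{"x":0,"y":0,"z":0,"roll":0},{"x":0,"y":0,"z":0,"roll":0},{"x":0,"y":0,"z":0,"roll":0},{"x":0,"y":0,"z":0,"roll":0},{"x":0,"y":0,"z":0,"roll":0},{"x":0,"y":0,"z":0,"roll":0},{"x":0,"y":0,"z":0,"roll":0},{"x":0,"y":0,"z":0,"roll":0},{"x":0,"y":0,"z":0,"roll":0},{"x":0,"y":0,"z":0,"roll":0},{"x":0,"y":0,"z":0,"roll":0}]'
python3 -m pendant '[{"x":0,"y":0,"z":0,"roll":0},{"x":0,"y":0,"z":0,"roll":0},{"x":0,"y":0,"z":0,"roll":0},{"x":0,"y":0,"z":0,"roll":0},{"x":0,"y":0,"z":0,"roll":0},{"x":0,"y":0,"z":0,"roll":0}]'
python3 - <<'E'
from h import *
im,c=grab('top'); H=hsv(im); h,s,v=H[...,0],H[...,1],H[...,2]
m=np.zeros(h.shape,bool); m[215:270,335:390]=1
print('seat',rect(c,blob((v<70)&m),0.061))
shift((0.44,0.03,0.165),125)
shift((0.5005,-0.2205,0.165),86)
E
```

```text
t: 7.6
ee_pos: [0.4932, 0.2026, 0.1367]
eef_rot: [180.0, -0.0, 163.2]
wrist_force: [0.2, -0.6, -0.4]
grip_width: 0.0317
grasp_force: 35.0
t: 8.6
ee_pos: [0.4932, 0.2026, 0.1367]
eef_rot: [-180.0, -0.0, 163.2]
wrist_force: [-0.1, 0.7, -0.7]
grip_width: 0.0314
grasp_force: 35.0
t: 9.1
ee_pos: [0.4932, 0.2026, 0.1368]
eef_rot: [180.0, 0.0, 163.2]
wrist_force: [0.4, 0.2, -0.3]
grip_width: 0.0317
grasp_force: 35.0
seat (array([ 499.1, -220.1]), 59.0, 74.6, 'long axis dir deg', 86.1, 495)
pos [0.4932 0.2026 0.1367] rot [-180.     -0.    163.17] shift mm [   1.  -180.6  -28.2] roll rad 0.666
pos [0.4932 0.2026 0.1367] rot [-180.     -0.    163.17] shift mm [-129.5 -402.8  -28.3] roll rad 1.347
```

```bash
python3 -m pendant '[{"x":-2,"y":-6,"z":-8,"roll":0.02},{"x":-7,"y":-20,"z":-18,"roll":0.07},{"x":-13,"y":-40,"z":-28,"roll":0.13},{"x":-20,"y":-61,"z":-36,"roll":0.2},{"x":-27,"y":-83,"z":-40,"roll":0.27},{"x":-34,"y":-105,"z":-40,"roll":0.34},{"x":-41,"y":-127,"z":-40,"roll":0.41},{"x":-48,"y":-148,"z":-40,"roll":0.48},{"x":-55,"y":-170,"z":-40,"roll":0.55},{"x":-61,"y":-190,"z":-40,"roll":0.62},{"x":-65,"y":-203,"z":-40,"roll":0.67},{"x":-66,"y":-206,"z":-40,"roll":0.68}]'
python3 - <<'E'
from h import *
shift((0.5005,-0.2205,0.165),86)
E
```

```text
t: 10.15
ee_pos: [0.4968, -0.0159, 0.1774]
eef_rot: [180.0, 0.1, 123.9]
wrist_force: [-0.0, -0.2, -1.6]
grip_width: 0.0317
grasp_force: 35.0
pos [ 0.4968 -0.0159  0.1774] rot [1.7998e+02 6.0000e-02 1.2391e+02] shift mm [-171.9 -111.1   12.5] roll rad 0.662
```

```bash
python3 -m pendant '[{"x":-5,"y":-3,"z":0,"roll":0.02},{"x":-17,"y":-11,"z":0,"roll":0.07},{"x":-34,"y":-22,"z":0,"roll":0.13},{"x":-52,"y":-34,"z":0,"roll":0.2},{"x":-71,"y":-46,"z":0,"roll":0.27},{"x":-90,"y":-58,"z":0,"roll":0.34},{"x":-109,"y":-70,"z":0,"roll":0.41},{"x":-127,"y":-82,"z":0,"roll":0.48},{"x":-145,"y":-94,"z":0,"roll":0.56},{"x":-160,"y":-103,"z":0,"roll":0.62},{"x":-169,"y":-109,"z":0,"roll":0.65},{"x":-171,"y":-111,"z":0,"roll":0.66}]'
python3 -m pendant '[{"x":0,"y":0,"z":3,"roll":0},{"x":0,"y":0,"z":8,"roll":0},{"x":0,"y":0,"z":15,"roll":0},{"x":0,"y":0,"z":22,"roll":0},{"x":0,"y":0,"z":28,"roll":0},{"x":0,"y":0,"z":32,"roll":0},{"x":0,"y":0,"z":34,"roll":0},{"x":0,"y":0,"z":34,"roll":0},{"x":0,"y":0,"z":34,"roll":0}]'
python3 - <<'E'
from h import *
im,c=grab('wrist'); s=manip.get_state(); H=hsv(im);h,sa,v=H[...,0],H[...,1],H[...,2]
m=np.zeros(h.shape,bool); m[150:220,215:300]=1
r=blob(((h<8)|(h>172))&(sa>110)&m); vv,uu=np.nonzero(r)
zb=s['ee_pos'][2]-0.0628; Rt=R.from_euler('xyz',s['eef_rot'],degrees=True)
p=cast(c,[(np.mean(uu[vv<vv.min()+2]),vv.min()-.5)],zb); print('foot bottom z',zb,'end in tool',(Rt.inv().apply(p-s['ee_pos'])*1000).round(1))
i2,c2=grab('scene')
save(np.hstack([cv2.resize(im[100:300,140:380],(480,400),interpolation=2),cv2.resize(i2[150:250,300:380],(320,400),interpolation=2)]),'c1.png')
shift((0.5005,-0.2205,0.125),86)
E
```

```text
t: 11.15
ee_pos: [0.5012, -0.2185, 0.1768]
eef_rot: [180.0, 0.0, 86.3]
wrist_force: [-0.5, -0.1, -1.1]
grip_width: 0.0315
grasp_force: 35.0
t: 11.9
ee_pos: [0.5011, -0.2175, 0.1428]
eef_rot: [180.0, 0.0, 86.4]
wrist_force: [-0.4, 0.7, -1.4]
grip_width: 0.0314
grasp_force: 35.0
foot bottom z 0.0801689560355894 end in tool [[30.   1.4 62.8]]
pos [ 0.5012 -0.2176  0.143 ] rot [1.7997e+02 2.0000e-02 8.6390e+01] shift mm [-2.9 -0.5 18.1] roll rad 0.007
```

View pics/c1.png

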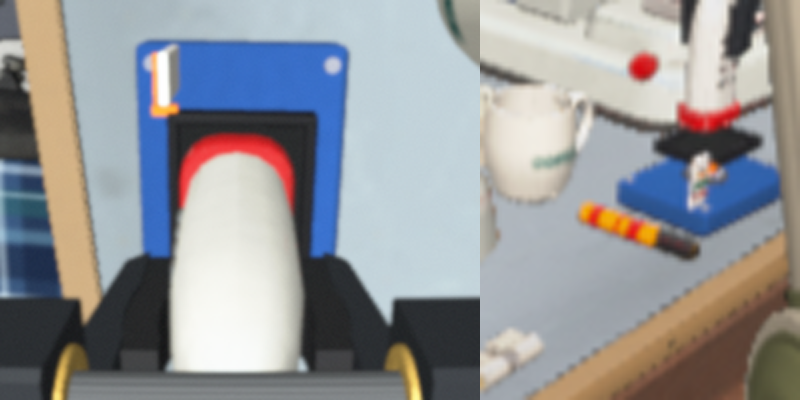

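The wrist view shows the foot over the pocket. The outer rim edge is at crop row 113 and spans columns 168–316; the foot spans 180–296. I'll compare the two centres in the tool frame.

```bash
python3 - <<'E'
from h import *
c=manip.get_calibration('wrist'); s=manip.get_state(); Rt=R.from_euler('xyz',s['eef_rot'],degrees=True)
f=lambda x,y:(140+x/2-.25,100+y/2-.25)
T=lambda P,z:(Rt.inv().apply(cast(c,[f(*q) for q in P],z)-s['ee_pos'])*1000).round(1)[:,:2]
print('rim end, corners',T([(243,113),(170,113),(316,113),(168,200),(317,200)],0.061).tolist())
print('foot end bottom, sides',T([(237,133),(180,195),(296,195)],0.080).tolist(), T([(180,195),(296,195)],0.096).tolist())
E
```

```text
rim end, corners [[33.1, 4.3], [33.1, -24.2], [33.1, 32.9], [-2.8, -26.1], [-2.8, 34.7]]
foot end bottom, sides [[29.3, 2.0], [5.7, -19.3], [5.7, 24.0]] [[11.0, -17.6], [11.0, 22.3]]
```

```bash
python3 -m pendant '[{"x":-1.5,"y":0.3,"z":1,"roll":0},{"x":-3,"y":0.6,"z":4,"roll":0},{"x":-4.5,"y":1,"z":7,"roll":0},{"x":-4.5,"y":1,"z":10,"roll":0},{"x":-4.5,"y":1,"z":12,"roll":0},{"x":-4.5,"y":1,"z":14,"roll":0},{"x":-4.5,"y":1,"z":16,"roll":0},{"x":-4.5,"y":1,"z":18,"roll":0},{"x":-4.5,"y":1,"z":20,"roll":0},{"x":-4.5,"y":1,"z":21.5,"roll":0},{"x":-4.5,"y":1,"z":22,"roll":0},{"x":-4.5,"y":1,"z":22,"roll":0}]'
python3 - <<'E'
from h import *
im,c=grab('wrist'); s=manip.get_state(); i2,c2=grab('scene')
print(s['ee_pos'],s['wrist_force'],s['moment'])
save(np.hstack([cv2.resize(im[120:220,180:300],(480,400),interpolation=2),cv2.resize(i2[165:225,325:373],(320,400),interpolation=2)]),'c2.png')
E
```

```text
t: 13.0
ee_pos: [0.5017, -0.222, 0.1206]
eef_rot: [-180.0, -0.0, 86.4]
wrist_force: [-0.7, -0.1, -0.8]
grip_width: 0.0315
grasp_force: 35.0
[ 0.50179441 -0.22209716  0.12075372] [ 0.48490621  0.13958101 -0.62346663] [-0.01331178 -0.04151282 -0.02918534]
```

View pics/c2.png

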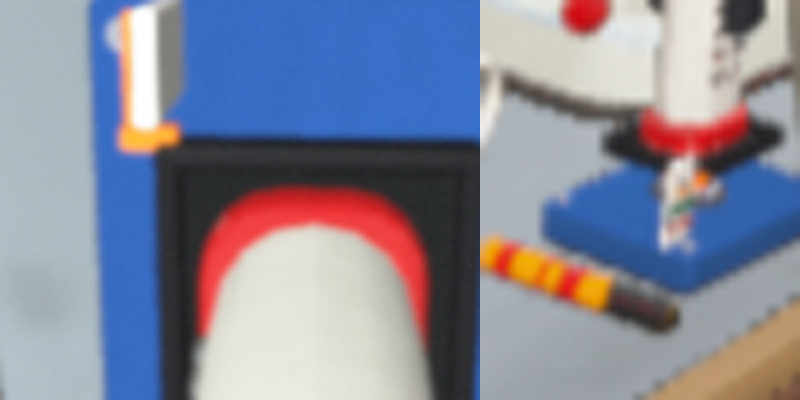

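The foot is inside the rim with no contact, and needs to move about 1.5 mm toward tool +y. I'll correct that and start pressing gently.

```bash
python3 -m pendant '[{"x":0,"y":0.8,"z":0,"roll":0},{"x":0,"y":1.5,"z":0.5,"roll":0},{"x":0,"y":1.5,"z":1.5,"roll":0},{"x":0,"y":1.5,"z":2.5,"roll":0},{"x":0,"y":1.5,"z":3.5,"roll":0},{"x":0,"y":1.5,"z":4.5,"roll":0},{"x":0,"y":1.5,"z":5.5,"roll":0},{"x":0,"y":1.5,"z":6.5,"roll":0},{"x":0,"y":1.5,"z":7.5,"roll":0},{"x":0,"y":1.5,"z":8,"roll":0},{"x":0,"y":1.5,"z":8,"roll":0},{"x":0,"y":1.5,"z":8,"roll":0}]'
python3 - <<'E'
from h import *
F=[]
for i in range(6): manip.get_image('wrist'); F.append(manip.get_state()['wrist_force'])
s=manip.get_state(); print(np.mean(F,0).round(2),s['ee_pos'].round(4),s['moment'].round(2))
E
```

```text
t: 14.1
ee_pos: [0.5033, -0.2222, 0.1129]
eef_rot: [180.0, 0.0, 86.4]
wrist_force: [-0.8, 0.8, 3.0]
grip_width: 0.0318
grasp_force: 35.0
[-1.34  0.28  4.08] [ 0.5033 -0.2222  0.1128] [0.04 0.08 0.03]
```

```bash
python3 -m pendant '[{"x":0,"y":0,"z":0.7,"roll":0},{"x":0,"y":0,"z":1.4,"roll":0},{"x":0,"y":0,"z":2.1,"roll":0},{"x":0,"y":0,"z":2.8,"roll":0},{"x":0,"y":0,"z":3.5,"roll":0},{"x":0,"y":0,"z":4.2,"roll":0},{"x":0,"y":0,"z":4.9,"roll":0},{"x":0,"y":0,"z":5.5,"roll":0},{"x":0,"y":0,"z":6,"roll":0},{"x":0,"y":0,"z":6.3,"roll":0},{"x":0,"y":0,"z":6.3,"roll":0},{"x":0,"y":0,"z":6.3,"roll":0}]'
python3 - <<'E'
from h import *
F=[]
for i in range(8): im,c=grab('wrist'); F.append(manip.get_state()['wrist_force'])
s=manip.get_state(); print(np.mean(F,0).round(2),s['ee_pos'].round(4),s['moment'].round(2))
i2,c2=grab('scene')
save(np.hstack([cv2.resize(im[120:220,180:300],(480,400),interpolation=2),cv2.resize(i2[165:225,325:373],(320,400),interpolation=2)]),'c3.png')
E
```

```text
t: 15.4
ee_pos: [0.5034, -0.2223, 0.1067]
eef_rot: [180.0, 0.0, 86.4]
wrist_force: [-1.5, 1.4, 7.4]
grip_width: 0.0316
grasp_force: 35.1
[-2.03  1.05  7.75] [ 0.5034 -0.2222  0.1068] [ 0.14  0.17 -0.01]
```

View pics/c3.png

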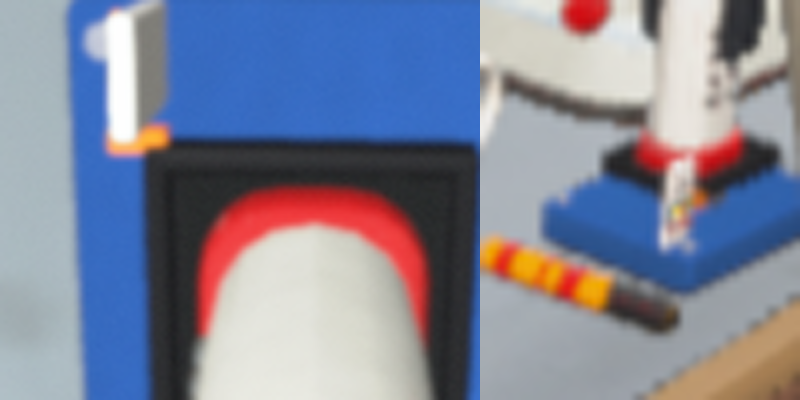

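The seat is about 10–11 mm down by both geometry and force (about 9 N), mid-band, with the foot centred in the pocket. I'll hold for just over three seconds, then hand in.

```bash
python3 -m pendant '[{"x":0,"y":0,"z":0,"roll":0},{"x":0,"y":0,"z":0,"roll":0},{"x":0,"y":0,"z":0,"roll":0},{"x":0,"y":0,"z":0,"roll":0},{"x":0,"y":0,"z":0,"roll":0},{"x":0,"y":0,"z":0,"roll":0},{"x":0,"y":0,"z":0,"roll":0},{"x":0,"y":0,"z":0,"roll":0},{"x":0,"y":0,"z":0,"roll":0},{"x":0,"y":0,"z":0,"roll":0},{"x":0,"y":0,"z":0,"roll":0},{"x":0,"y":0,"z":0,"roll":0}]'
python3 -m pendant '[{"x":0,"y":0,"z":0,"roll":0},{"x":0,"y":0,"z":0,"roll":0},{"x":0,"y":0,"z":0,"roll":0},{"x":0,"y":0,"z":0,"roll":0},{"x":0,"y":0,"z":0,"roll":0},{"x":0,"y":0,"z":0,"roll":0},{"x":0,"y":0,"z":0,"roll":0},{"x":0,"y":0,"z":0,"roll":0},{"x":0,"y":0,"z":0,"roll":0},{"x":0,"y":0,"z":0,"roll":0},{"x":0,"y":0,"z":0,"roll":0},{"x":0,"y":0,"z":0,"roll":0}]'
python3 -m pendant '[{"x":0,"y":0,"z":0,"roll":0},{"x":0,"y":0,"z":0,"roll":0},{"x":0,"y":0,"z":0,"roll":0},{"x":0,"y":0,"z":0,"roll":0},{"x":0,"y":0,"z":0,"roll":0},{"x":0,"y":0,"z":0,"roll":0},{"x":0,"y":0,"z":0,"roll":0},{"x":0,"y":0,"z":0,"roll":0},{"x":0,"y":0,"z":0,"roll":0},{"x":0,"y":0,"z":0,"roll":0},{"x":0,"y":0,"z":0,"roll":0},{"x":0,"y":0,"z":0,"roll":0}]'
python3 -c "
from cell import manip
print(manip.get_state()['wrist_force'],manip.close_job())"
```

```text
t: 16.85
ee_pos: [0.5034, -0.2222, 0.1068]
eef_rot: [180.0, 0.0, 86.4]
wrist_force: [-2.2, 1.4, 8.1]
grip_width: 0.0317
grasp_force: 35.1
t: 17.85
ee_pos: [0.5034, -0.2222, 0.1068]
eef_rot: [180.0, 0.0, 86.4]
wrist_force: [-1.7, 1.5, 7.7]
grip_width: 0.0316
grasp_force: 35.1
t: 18.85
ee_pos: [0.5034, -0.2222, 0.1068]
eef_rot: [180.0, 0.0, 86.4]
wrist_force: [-1.4, 0.4, 7.8]
grip_width: 0.0315
grasp_force: 35.1
the job is handed in; nothing more can be done
[-1.42429217  0.44157642  7.80179908] None
```

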